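# Back off the left-hand arbor nut of the punch grinder

## Robot

A 6-joint arm with a two-finger parallel gripper is mounted at the origin on the work surface. World frame = base frame: x ahead of the robot, y to its left, z up, the work surface at z = 0. Lengths are in m, angles in rad, forces in N, time in s.
With the tool pointing down it reaches from about 0.325 to 1 m from the base axis. Payload 5.1 kg.
Tool frame: the origin (TCP) lies on the centre line of the jaws, within the pads' length; the fingertips stand 25 mm ahead of it and the grasp point (between the pads) lies 6 mm ahead of it (env.finger_overhang is the distance from the TCP to the fingertips, in m); z points along the fingers, y is the line along which they close (so a half turn about z gives the same grasp; the last joint's range is limited). The gripper opens to 85 mm and grips with 20 to 120 N. Pads are 22 mm wide; open, the fingers measure 114 mm over their backs; the gripper's body (76 mm by 85 mm) begins 54 mm behind the grasp point. The pads swing forward as they close: fully open they stand 13 mm farther back than shut.
Start: joints at [-1.212, 0.124, 1.65, -0, 1.367, -0.083], TCP at [0.278, -0.588, 0.256] pointing down, gripper open.
Joint ranges: [-2.61, 2.61], [-1.02, 2.33], [0.03, 2.71], [-1.35, 4.49], [0.32, 2.68], [-2.91, 2.91]. Speed limits (rad/s): [2.57, 2.57, 3.14, 3.14, 3.14, 3.14].

## Interface

Orientations are given as a 3x3 rotation matrix whose columns are the frame's x, y, z axes.
In Python, from station import env gives the robot as it stands.
- The arm moves only by the tool servo_tool, never from a script. Its argument "deltas" is a list of rows, each a list of 3 entries, a list of its own where there are three numbers: the opening, from 0 (shut) to 1 (fully open), then the shift along the world's x, y, z in mm, then the turn about the world's z in rad. In form: [[claw, [dx, dy, dz], twist], ...]. A call has 1 to 12 rows; each row is the pose to reach, as a shift and turn from the pose commanded when the call began; what a row does not reach only later rows make up. A row lasts 1/12 s, in which the tool goes at most 41.7 mm and 7.16 degrees, less where a joint would pass 70% of its speed; a pose out of reach is approached as far as the arm can. A call with a gripper value outside its range is refused whole. The fingers move at their own pace and stop on an object; the grip force is fixed at half the most. Time passes only in rows, so rows that repeat a pose let the fingers close. It gives the time, the measured TCP pose, the force, the opening and the grip force at its end, in the units of the state.
- env.sense(): the state, without advancing time (a new reading comes with each control period).
- env.grab_frame(name): name is "scene" or "top" or "wrist"; returns a dict with "image" (400x640x3 uint8, red, green, blue), "range_z" (400x640 float32, m along the optical axis (not along the pixel's ray), 0 where there is no reading), "mtx" (3x3 intrinsics, pixels), "eye" and "rotation" of the camera in the world; the wrist camera has in their place "mount" (4x4, takes a point from camera to tool coordinates, whose origin is the TCP and whose axes are the flange's). Camera axes: x right, y down, z forward; pixel columns grow to the right and rows downward; lengths in m; the calibration is good to about 2 mm. A picture is of the moment at which its call begins: read the wrist's pose just before it.
- env.sign_off(): hands the job in; it is judged then, once.
The state is a dict: "time": time; "joint_pos": joint angles; "joint_velocities": joint speeds; "effort": joint torques, N m; "position": TCP position; "ee_rot": TCP orientation; "wrist_force": force on the tool from outside, world axes, zero at the start; "torque": the same for the moment, N m; "opening": finger opening in m; "grip_force": force on a finger pad.
Only numpy, scipy, OpenCV 4.12 (cv2) and the standard library are available. Lean on these libraries where they do the work, as an engineer would, in place of code of your own. Each camera call takes 0.05 s, during which the arm holds its last target. There are 200 camera calls.

## Task

The worn wheel of the punch grinder is to be changed: take the red-handled box key from its wooden stand, seat it fully over the square arbor nut and loosen the nut by at least a quarter turn. The thread is left-handed, so it loosens clockwise seen from above; work by feel and lean on the nut only lightly, never with more than about 35 N. Then put the key back upright, fully down in its stand, let go, and leave everything else on the bench where it is.

Things in the scene. Friction and masses are not known exactly. Their poses are not given: they have to be found in the camera images.
- key: T-handled steel box key, 112 mm tall, about 0.3 kg, standing mouth down in the stand. Origin: centre of the open lower mouth; z up the shank. Socket 40 mm square outside, 31 mm square inside, 20 mm deep, flats parallel to the key's x and y. Shank 16 mm thick. Red T-bar on top: 80 mm along x, 12 mm wide along y, from 96 to 112 mm above the mouth.
- key_grip (a point): Centre of the key's red T-bar, 104 mm above the mouth; axes as the key's.
- stand: Fixed light wooden block 86 x 86 x 45 mm with a square pocket 47 mm wide, whose floor is 8 mm above the bench; the pocket's sides lie parallel to the block's x and y, so the key goes in at any quarter turn. Origin: centre of the underside.
- pocket (a point): Centre of the stand's pocket floor, where the key's mouth rests; axes as the stand's.
- grinder: Green bench grinder fixed to the bench, 200 x 180 x 80 mm, with a grey wheel 150 mm across lying flat on top (wheel top 98 mm above the bench) and a small aluminium tool rest at the +x edge (top 91 mm above the bench). Origin: centre of the underside, below the arbor's axis. The spindle is braked and does not turn under the nut.
- arbor_seat (a point): Point on the arbor's vertical axis at the top of the steel flange (62 mm across), 102 mm above the bench; a fully seated key's mouth rests here. Its axes are the grinder's, not the nut's. The brass nut on the flange, 28 mm square and 16 mm tall, stands askew to them by an angle that changes each run: the socket drops over it only within about 6 degrees of square, else it rides 16 mm too high.
- nut (a joint): How far the nut has been loosened from fully tight (0), in rad, growing clockwise seen from above; a quarter turn is 1.57. It does not tell the angle of the nut's flats, which no reading gives. The nut does not rise, resists with about 0.3 N m all the way, stays where it is left, and cannot be turned below 0.
- hammer: Hammer lying on the bench, about 250 mm long; leave alone. Origin on its underside.
- plaster_block: White plaster cylinder 68 mm across, 45 mm tall; leave alone. Origin: centre of the underside.
- oil_can: Closed blue can 60 mm across, 110 mm tall; leave alone. Origin: centre of the underside.
- spare_wheel: Spare grey grinding wheel 150 mm across, 12 mm thick, lying on the bench; leave alone. Origin: centre of the underside.
- stake: Upright dark steel cylinder 40 mm across, 60 mm tall; leave alone. Origin: centre of the underside.
- punch_a: Steel chasing punch 110 mm long, 10 mm thick, lying along its x beyond the stand; leave alone. Origin under its middle.
- punch_b: Steel chasing punch 100 mm long, 12 mm thick, lying along its x in front of the stand; leave alone. Origin under its middle.
Things that resemble listed ones, but are neither listed nor needed, are in the scene too. What is shaped like the stand but orange is not meant. Leave any green look-alike of the key alone.

How it is judged:
On the way, in this order (a step that is already met when the one before it is completed fails the run):
1. the key is fully seated over the arbor nut (horizontal distance between key and arbor_seat below 0.006 m and z of key in the frame of arbor_seat below 0.006 m), for 0.2 s.
2. with the key on it, the nut is loosened by a quarter turn clockwise (value of joint nut above 1.45 rad and horizontal distance between key and arbor_seat below 0.008 m and z of key in the frame of arbor_seat below 0.012 m), for 0.1 s.
At the end, for the whole second after the job is handed in: The nut stays loosened by at least 1.45 rad; the key stands released and at rest in the stand, its mouth within 8 mm of the pocket's centre and 6 mm of its floor, within 0.12 rad of upright (value of joint nut above 1.45 rad and horizontal distance between key and pocket below 0.008 m and z of key in the frame of pocket below 0.006 m and angle between key's own z axis and vertical below 0.12 rad and linear speed of key below 0.02 m/s); the robot touches nothing.
It fails at once if the key bears on the grinder with more than 35 N (contact force between key and grinder above 35 N).
It fails at once if a bystander is moved by more than 30 mm (distance of any of hammer, plaster_block, oil_can, spare_wheel, stake, punch_a, punch_b from where it was at the start of the episode above 0.03 m).
It also fails if it takes over 72 s, if anything falls off the work surface, if the arm or the gripper's body presses on something with over 40 N, if the wrist force passes 120 N, or if a joint passes its speed limit or range.

## Working session

There is one attempt and no reset: what is moved stays moved. The work goes in short steps, Python scripts to look and compute and a tool call to move; the robot and the scene stay as the last step left them, time stands still between calls to the robot, and variables do not carry over. Pictures are saved under pics/ and viewed, at most 11 in all, crops included, and the job is handed in when it is done.

Besides the shell and the picture viewer there is one more tool, called after "Request:" as name(argument=value, ...) on one line, values as JSON. servo_tool: Moves the arm, as the interface text tells. Its arguments: {"type":"object","properties":{"deltas":{"type":"array"}},"required":["deltas"]}

```bash
mkdir -p pics
cat > h.py <<'E'
import numpy as np, cv2
from station import env
def save(f,n,crop=None,s=1):
    im=f["image"][:,:,::-1]
    if crop: x0,y0,x1,y1=crop; im=im[y0:y1,x0:x1]
    if s!=1: im=cv2.resize(im,None,fx=s,fy=s,interpolation=cv2.INTER_CUBIC)
    cv2.imwrite("pics/"+n,im)
def pose(f,st=None):
    if "eye" in f: return np.array(f["rotation"]),np.array(f["eye"])
    M=np.array(f["mount"]);R=np.array(st["ee_rot"]);p=np.array(st["position"])
    return R@M[:3,:3], R@M[:3,3]+p
def plane(f,uv,z,st=None):
    R,e=pose(f,st); uv=np.atleast_2d(np.array(uv,float))
    d=np.c_[uv,np.ones(len(uv))]@np.linalg.inv(f["mtx"]).T@R.T
    return e+d*((z-e[2])/d[:,2])[:,None]
def cloud(f,st=None):
    R,e=pose(f,st); h,w=f["range_z"].shape
    u,v=np.meshgrid(np.arange(w),np.arange(h))
    d=np.stack([u,v,np.ones_like(u)],-1)@np.linalg.inv(f["mtx"]).T
    return (d*f["range_z"][...,None])@R.T+e
E
python3 - <<'E'
from h import *
for n in("scene","top"):
    f=env.grab_frame(n); save(f,n+"0.png"); np.savez(n+".npz",**f); print(n,f["eye"],f["rotation"],f["mtx"])
s=env.sense();print(s["position"],s["ee_rot"],s["wrist_force"],s["opening"],s["time"])
E
```

```text
scene [1.57283949 0.68872594 0.86623452] [[-0.54044169  0.44199718 -0.71593385]
 [ 0.84136675  0.28893424 -0.45674828]
 [ 0.00497635 -0.84920875 -0.52803384]] [[447.63797209   0.         310.77053849]
 [  0.         447.63797209 207.50760181]
 [  0.           0.           1.        ]]
top [0.36343397 0.04421763 1.71438636] [[-0.00999791 -0.99272975  0.11994872]
 [-0.99994185  0.00944075 -0.00521232]
 [ 0.00404202 -0.11999386 -0.99276641]] [[474.99809226   0.         313.45753366]
 [  0.         474.99809226 198.86498452]
 [  0.           0.           1.        ]]
[ 0.27771937 -0.5871302   0.25519546] [[ 9.03968804e-01  4.27597925e-01 -6.44855241e-04]
 [ 4.27598382e-01 -9.03967161e-01  1.73063870e-03]
 [ 1.57089553e-04 -1.84018245e-03 -9.99998295e-01]] [-0.96998908 -0.30169659 -0.79194399] 0.08527555666951106 0.1
```

View pics/top0.png

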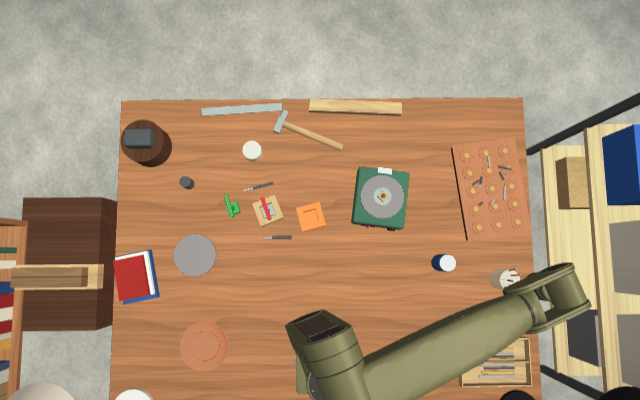

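View pics/scene0.png

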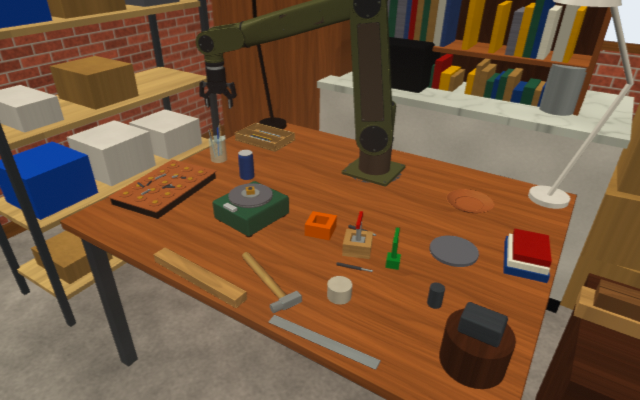

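Candidates for the key: the red T-bar at top (267,209) on the light wooden stand, versus the green look-alike at (232,206). For the stand: the light wooden block at (267,211), versus the orange block at (311,217). I choose the red key and the wooden stand. The grinder wheel is at (383,197) and the brass nut at its centre. Next I measure and check one close crop.

Run:
```python
from h import *
f=dict(np.load("top.npz")); save(f,"c1.png",(225,150,425,250),4)
im=f["image"];hsv=cv2.cvtColor(im,cv2.COLOR_RGB2HSV);C=cloud(f)
H,S,V=[hsv[...,i].astype(int) for i in range(3)]
def comp(m,x0,y0,x1,y1):
    k=np.zeros_like(m);k[y0:y1,x0:x1]=m[y0:y1,x0:x1];return np.argwhere(k)[:,::-1]
def rep(n,p,z):
    P=plane(f,p,z); r=cv2.minAreaRect(P[:,:2].astype(np.float32)*1000); zz=C[p[:,1],p[:,0],2]
    print(n,len(p),p.mean(0).round(1),np.round(r,1) if 0 else r,"z",np.percentile(zz,[5,50,95]).round(3))
rep("red",comp(((H<6)|(H>174))&(S>170)&(V>110),250,190,290,230),.12)
rep("stand",comp((abs(C[...,2]-.045)<.006),245,188,292,232),.045)
rep("wheel",comp((abs(C[...,2]-.098)<.005)&(S<40),345,160,420,240),.098)
rep("brass",comp((H>14)&(H<32)&(S>80)&(C[...,2]>.09),365,180,400,215),.118)
rep("green",comp((abs(C[...,2]-.08)<.006),345,160,420,240),.08)
```

```text
red 67 [265.4 207.8] ((527.20751953125, 198.05978393554688), (77.3597183227539, 9.569835662841797), 18.415206909179688) z [0.115 0.122 0.128]
stand 371 [267.8 209.9] ((527.8334350585938, 198.13743591308594), (86.6128158569336, 85.78054809570312), 20.950483322143555) z [0.04  0.045 0.05 ]
wheel 1053 [381.7 195.3] ((572.3067016601562, -201.48355102539062), (150.33023071289062, 157.86807250976562), 43.940155029296875) z [0.094 0.099 0.102]
brass 50 [382.4 195.5] ((565.5858154296875, -198.34580993652344), (23.87391471862793, 29.114004135131836), 44.194862365722656) z [0.112 0.119 0.124]
green 1176 [379.3 199.3] ((566.2357788085938, -197.82351684570312), (179.22552490234375, 199.13107299804688), 82.02173614501953) z [0.075 0.081 0.085]
```

View pics/c1.png

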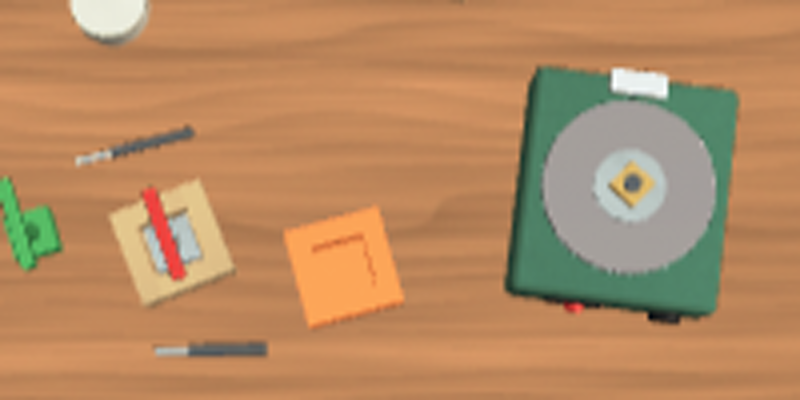

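The crop shows the red bar on the wooden stand at (165,235), the green look-alike at the left edge, the orange block at (345,265), and the brass nut at (632,184), askew. The choice is confirmed. Next I look at the nut with the wrist camera.

Run:
```python
from h import *
f=env.grab_frame("wrist");print(f["mount"].round(4),f["mtx"].round(1),env.finger_overhang)
```

```text
[[-1.100e-03 -9.546e-01 -2.979e-01  7.790e-02]
 [ 1.000e+00 -7.000e-04 -1.500e-03  7.000e-04]
 [ 1.200e-03 -2.979e-01  9.546e-01 -1.164e-01]
 [ 0.000e+00  0.000e+00  0.000e+00  1.000e+00]] [[286.9   0.  315.8]
 [  0.  286.9 200.2]
 [  0.    0.    1. ]] 0.025
```

Request:
servo_tool(deltas=[[1,[24,33,10],0.124],[1,[48,65,20],0.248],[1,[72,97,30],0.37],[1,[96,130,40],0.49],[1,[120,162,45],0.61],[1,[144,195,45],0.73],[1,[168,227,45],0.85],[1,[192,260,45],0.97],[1,[216,292,45],1.09],[1,[240,325,45],1.21],[1,[264,357,45],1.33],[1,[288,389,45],1.45]])

```text
time: 1.15
position: [0.5666, -0.1967, 0.3011]
ee_rot: [[-0.321, 0.947, -0.0], [0.947, 0.321, 0.0], [0.0, -0.0, -1.0]]
wrist_force: [0.6, -0.5, -0.3]
opening: 0.0856
grip_force: 0.0
```

Request:
servo_tool(deltas=[[1,[0,0,0],0.12],[1,[0,0,0],0.24],[1,[0,0,0],0.36],[1,[0,0,0],0.45],[1,[0,0,0],0.45],[1,[0,0,0],0.45]])

```text
time: 1.65
position: [0.5657, -0.1985, 0.3009]
ee_rot: [[-0.695, 0.719, -0.001], [0.719, 0.695, 0.0], [0.001, -0.0, -1.0]]
wrist_force: [-0.0, 0.3, 0.6]
opening: 0.0852
grip_force: 0.0
```

```bash
cat >> h.py <<'E'
def nut(name):
    st=env.sense(); f=env.grab_frame("wrist"); im=f["image"]
    hsv=cv2.cvtColor(im,cv2.COLOR_RGB2HSV);H,S,V=[hsv[...,i].astype(int) for i in range(3)]
    C=cloud(f,st)
    m=((abs(C[...,2]-.118)<.006)&(np.hypot(C[...,0]-.566,C[...,1]+.198)<.03)).astype(np.uint8)
    b=((H>14)&(H<32)&(S>80)&(np.hypot(C[...,0]-.566,C[...,1]+.198)<.03)).astype(np.uint8)
    for k,mm in(("depth",m),("brass",b)):
        p=np.argwhere(mm)[:,::-1]
        if len(p)<10: print(k,"none");continue
        P=plane(f,p,.118,st)[:,:2].astype(np.float32)*1000
        print(k,len(p),cv2.minAreaRect(P),P.mean(0),C[p[:,1],p[:,0],2].mean())
    save(f,name,(200,120,440,280),3); return st,f
E
python3 - <<'E'
from h import *
nut("n1.png")
E
```

```text
depth 666 ((568.5130004882812, -198.13296508789062), (27.20216178894043, 27.72858428955078), 43.967960357666016) [ 568.38696 -197.94925] 0.11709970063938578
brass 552 ((567.8169555664062, -197.30715942382812), (27.02527618408203, 29.88387107849121), 43.96907043457031) [ 567.3459  -196.60606] 0.11600393714215335
```

View pics/n1.png

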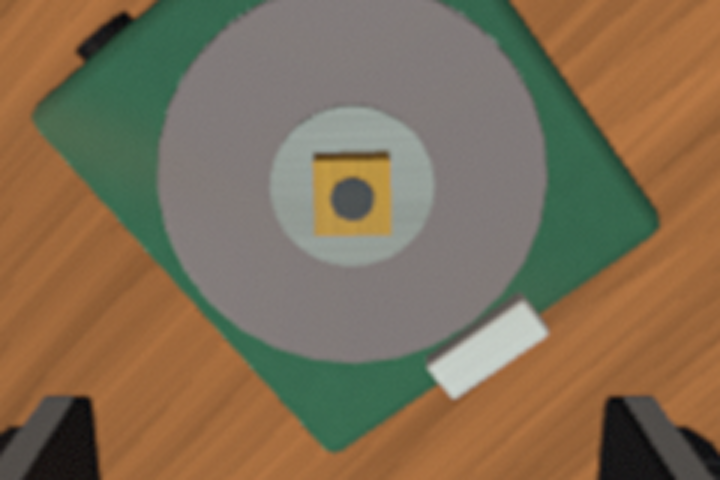

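The nut is a brass square at (352,195) in the crop, already square to the tool at 134°, with its centre at about (568.5, -198). Next is the view above the key.

Request:
servo_tool(deltas=[[1,[-3,33,2],0.1],[1,[-6,66,2],0.2],[1,[-10,99,2],0.3],[1,[-13,132,2],0.4],[1,[-16,165,2],0.5],[1,[-20,198,2],0.6],[0.6,[-23,231,2],0.7],[0.6,[-26,264,2],0.8],[0.6,[-30,297,2],0.9],[0.6,[-33,330,2],1.0],[0.6,[-36,363,2],1.1],[0.6,[-39,396,2],1.124]])

```text
time: 2.7
position: [0.5264, 0.1989, 0.3035]
ee_rot: [[-0.947, -0.32, 0.0], [-0.32, 0.947, 0.0], [-0.0, -0.0, -1.0]]
wrist_force: [0.7, -0.1, -0.1]
opening: 0.0517
grip_force: 0.0
```

Request:
servo_tool(deltas=[[0.6,[0,0,0],0],[0.6,[0,0,0],0],[0.6,[0,0,0],0]])

```text
time: 2.95
position: [0.5269, 0.1971, 0.3032]
ee_rot: [[-0.948, -0.318, -0.0], [-0.318, 0.948, -0.001], [0.0, -0.0, -1.0]]
wrist_force: [-0.1, -0.5, 0.1]
opening: 0.0513
grip_force: 0.0
```

```bash
cat >> h.py <<'E'
def bar(name=None,cx=.527,cy=.198,zt=.12):
    st=env.sense(); f=env.grab_frame("wrist")
    hsv=cv2.cvtColor(f["image"],cv2.COLOR_RGB2HSV);H,S,V=[hsv[...,i].astype(int) for i in range(3)]
    C=cloud(f,st); P0=np.hypot(C[...,0]-cx,C[...,1]-cy)<.06
    r=((H<6)|(H>174))&(S>150)&P0
    for k,mm,z in(("red",r,zt),("reddepth",r&(abs(C[...,2]-zt)<.006),zt),("stand",(abs(C[...,2]-.045)<.005)&(np.hypot(C[...,0]-cx,C[...,1]-cy)<.075),.045)):
        p=np.argwhere(mm)[:,::-1]
        if len(p)<10: print(k,"none");continue
        P=plane(f,p,z,st)[:,:2].astype(np.float32)*1000
        print(k,len(p),cv2.minAreaRect(P),P.mean(0),C[p[:,1],p[:,0],2].mean())
    R=st["ee_rot"];print("tcp",st["position"].round(4),np.degrees(np.arctan2(R[1][0],R[0][0])),st["opening"],st["joint_pos"].round(3))
    if name: save(f,name,(160,80,480,320),2.4)
    return st,f
E
python3 - <<'E'
from h import *
bar("k1.png")
E
```

```text
red 702 ((528.7716064453125, 198.7654571533203), (77.8398666381836, 11.066696166992188), 19.85360336303711) [527.568   198.14873] 0.11881387458225323
reddepth 702 ((528.7716064453125, 198.7654571533203), (77.8398666381836, 11.066696166992188), 19.85360336303711) [527.568   198.14873] 0.11881387458225323
stand 2697 ((529.9575805664062, 198.7568359375), (86.11170959472656, 85.67091369628906), 21.30274772644043) [527.1453 197.7697] 0.04394246406112173
tcp [0.5269 0.1971 0.3032] -161.4843743249315 0.051344773570464894 [ 0.263 -0.095  1.793 -0.     1.444 -1.631]
```

View pics/k1.png

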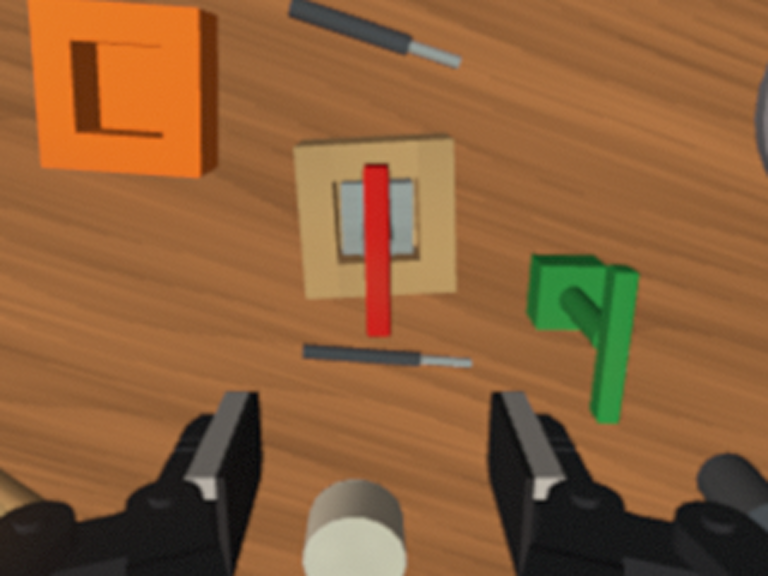

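The red bar runs from (376,165) to (378,335) on the wooden stand and its pocket. The green look-alike is well clear to the right at (600,330). Descending to grip the bar, with the fingertips just above the shank.

Request:
servo_tool(deltas=[[0.5,[2,2,-30],0.023],[0.5,[2,2,-60],0.023],[0.5,[2,2,-90],0.023],[0.5,[2,2,-120],0.023],[0.5,[2,2,-145],0.023],[0.5,[2,2,-165],0.023],[0.5,[2,2,-173],0.023],[0.5,[2,2,-173],0.023],[0.5,[2,2,-173],0.023]])

```text
time: 3.75
position: [0.5295, 0.1987, 0.1309]
ee_rot: [[-0.941, -0.339, 0.0], [-0.339, 0.941, 0.0], [-0.0, -0.0, -1.0]]
wrist_force: [-0.0, 0.3, 0.5]
opening: 0.0428
grip_force: 0.0
```

Request:
servo_tool(deltas=[[0.3,[0,0,0],0],[0,[0,0,0],0],[0,[0,0,0],0],[0,[0,0,0],0],[0,[0,0,0],0],[0,[0,0,0],0],[0,[0,0,0],0],[0,[0,0,0],0]])

```text
time: 4.42
position: [0.5304, 0.1997, 0.1326]
ee_rot: [[-0.94, -0.34, 0.004], [-0.34, 0.94, 0.001], [-0.004, -0.001, -1.0]]
wrist_force: [1.5, -1.0, 6.9]
opening: 0.0102
grip_force: 61.9
```

Run:
```python
from h import *
bar("k2.png"); s=env.sense();print(s["wrist_force"],s["grip_force"])
```

```text
red 3215 ((527.269775390625, 198.1012725830078), (80.16465759277344, 11.842656135559082), 19.85338020324707) [524.73846 197.0437 ] 0.11878833665589303
reddepth 3061 ((528.013671875, 198.1431884765625), (78.73690795898438, 11.416232109069824), 19.85338020324707) [525.3142  197.24866] 0.11878893425462374
stand 7344 ((529.3521728515625, 198.46568298339844), (86.06035614013672, 85.52446746826172), 21.24962043762207) [519.7956  195.09554] 0.04383277348692563
tcp [0.5304 0.1997 0.1326] -160.09890384341134 0.010162137212467292 [ 2.660e-01  5.000e-02  1.947e+00 -1.000e-03  1.141e+00 -1.652e+00]
[ 0.72659516 -1.0418687   7.25580153] 61.937137842178345
```

View pics/k2.png

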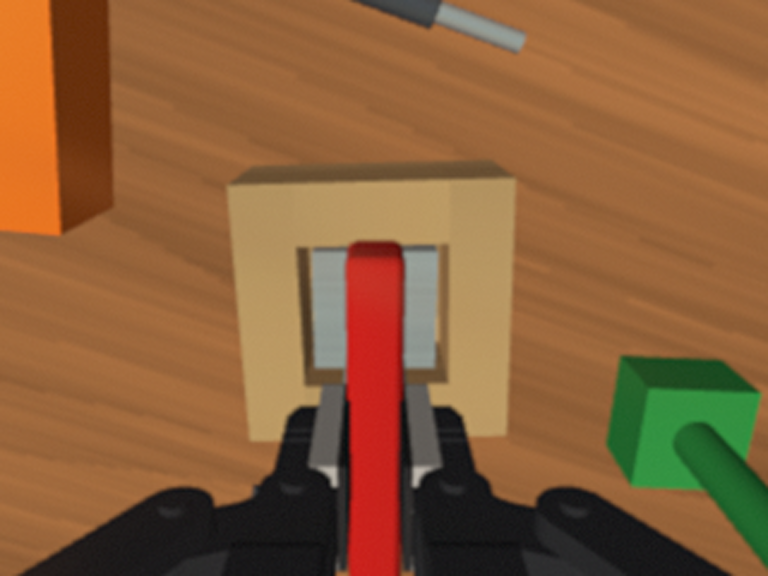

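The pads hold the bar at a grip force of 62 N, with the key still in the pocket. The key centre lies about 2 mm off the TCP along tool +x. Lifting now.

Request:
servo_tool(deltas=[[0,[0,0,5],0],[0,[0,0,15],0],[0,[0,0,30],0],[0,[0,0,55],0],[0,[0,0,85],0],[0,[0,0,115],0],[0,[0,0,145],0],[0,[0,0,160],0],[0,[0,0,160],0],[0,[0,0,160],0]])

```text
time: 5.3
position: [0.5287, 0.1995, 0.2907]
ee_rot: [[-0.94, -0.34, 0.001], [-0.34, 0.94, 0.0], [-0.001, 0.0, -1.0]]
wrist_force: [-0.0, 0.5, -3.9]
opening: 0.0102
grip_force: 60.7
```

Run:
```python
from h import *
s=env.sense();zt=s["position"][2]-.010
bar("k3.png",zt=zt); print(s["wrist_force"],s["torque"],s["grip_force"],s["ee_rot"].round(4))
```

```text
red 3210 ((524.1529541015625, 197.40286254882812), (78.42912292480469, 11.583637237548828), 19.888229370117188) [521.6279  196.35715] 0.2768565390423593
reddepth 3056 ((525.3193969726562, 197.60670471191406), (76.08650970458984, 11.191413879394531), 19.823211669921875) [522.6287  196.70326] 0.27699236002064553
stand 2177 ((529.9549560546875, 198.62109375), (86.25025939941406, 85.47853088378906), 21.27683448791504) [515.73584 193.42513] 0.04389334337100021
tcp [0.5287 0.1995 0.2907] -160.09434402068393 0.010242398507976376 [ 0.266 -0.083  1.803  0.     1.421 -1.652]
[-0.02946822  0.5471185  -3.85027195] [ 0.01696258 -0.02087873 -0.06049956] 60.74169158935547 [[-9.403e-01 -3.405e-01  7.000e-04]
 [-3.405e-01  9.403e-01  3.000e-04]
 [-7.000e-04  0.000e+00 -1.000e+00]]
```

View pics/k3.png

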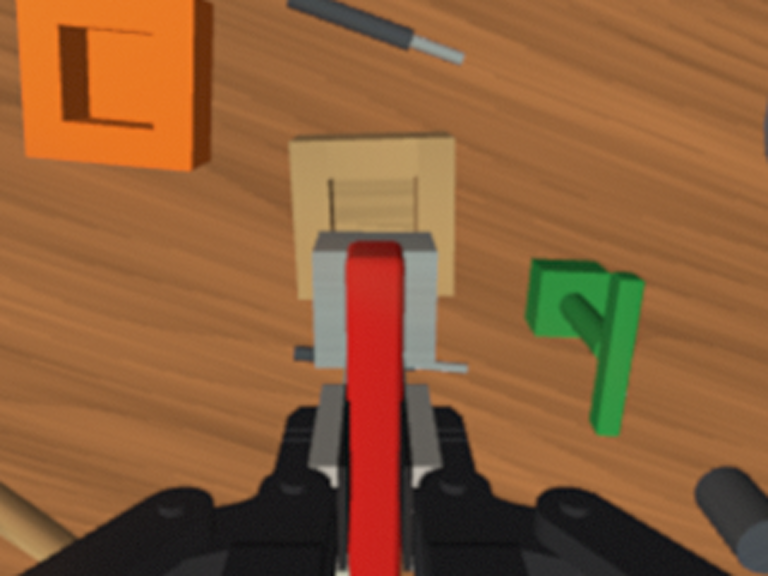

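The key hangs upright in the pads; the socket's front edge is at crop (375,232), and the empty pocket is visible behind it. Computing the socket's offset from the TCP from that edge.

Run:
```python
from h import *
st=env.sense(); f=env.grab_frame("wrist"); R=np.array(st["ee_rot"]);p=np.array(st["position"])
g=cv2.cvtColor(f["image"],cv2.COLOR_RGB2GRAY).astype(int)
print([ (v,f["image"][v,300].tolist()) for v in range(172,190)])
print("side", f["image"][200,285:350,0].tolist())
C=cloud(f,st);print([C[v,300,2].round(4) for v in (178,179,181,183,187,195,205)])
for v in(176,177,178,183): print(v,((plane(f,[(316,v)],p[2]-.1245,st)[0]-p)@R*1000).round(1))
```

```text
[(172, [167, 136, 89]), (173, [172, 140, 90]), (174, [178, 146, 94]), (175, [169, 139, 93]), (176, [127, 110, 84]), (177, [95, 90, 82]), (178, [91, 87, 82]), (179, [93, 89, 82]), (180, [95, 89, 82]), (181, [97, 91, 83]), (182, [97, 90, 82]), (183, [100, 93, 86]), (184, [116, 113, 105]), (185, [142, 145, 136]), (186, [151, 156, 148]), (187, [150, 154, 145]), (188, [150, 156, 147]), (189, [152, 156, 148])]
side [187, 188, 189, 189, 185, 167, 152, 146, 147, 148, 147, 147, 148, 148, 147, 148, 149, 146, 151, 179, 197, 202, 203, 202, 201, 201, 199, 200, 200, 200, 199, 198, 198, 197, 197, 197, 196, 196, 196, 195, 182, 159, 135, 126, 139, 147, 150, 147, 149, 149, 149, 148, 149, 149, 148, 148, 158, 177, 185, 187, 187, 188, 187, 178, 158]
[np.float64(0.1692), np.float64(0.1726), np.float64(0.1816), np.float64(0.1882), np.float64(0.1932), np.float64(0.1921), np.float64(0.1934)]
176 [ 2.090e+01 -1.000e-01  1.246e+02]
177 [ 2.010e+01 -1.000e-01  1.246e+02]
178 [ 1.920e+01 -1.000e-01  1.245e+02]
183 [ 1.480e+01 -1.000e-01  1.245e+02]
```

Request:
servo_tool(deltas=[[0,[3,-33,10],-0.1],[0,[6,-66,10],-0.2],[0,[10,-99,10],-0.3],[0,[13,-132,10],-0.4],[0,[17,-165,10],-0.5],[0,[20,-198,10],-0.6],[0,[24,-231,10],-0.7],[0,[27,-264,10],-0.8],[0,[31,-297,10],-0.9],[0,[34,-330,10],-1.0],[0,[38,-365,10],-1.1],[0,[41,-399,10],-1.15]])

```text
time: 6.4
position: [0.5688, -0.2009, 0.2971]
ee_rot: [[-0.692, 0.722, -0.005], [0.722, 0.692, 0.002], [0.005, -0.002, -1.0]]
wrist_force: [0.5, 0.4, -3.1]
opening: 0.0105
grip_force: 60.7
```

Request:
servo_tool(deltas=[[0,[0,0,0],0],[0,[0,0,0],0],[0,[0,0,0],0],[0,[0,0,0],0]])

```text
time: 6.73
position: [0.5694, -0.1984, 0.2988]
ee_rot: [[-0.696, 0.718, -0.002], [0.718, 0.696, 0.001], [0.003, -0.001, -1.0]]
wrist_force: [0.3, -0.7, -2.7]
opening: 0.0103
grip_force: 60.7
```

The mouth is about 1 mm ahead of the TCP, so the tool is almost on the nut's axis. Descending to just above the nut, then gently on by feel.

Request:
servo_tool(deltas=[[0,[0,-0.5,-15],0],[0,[0,-0.5,-30],0],[0,[0,-0.5,-42],0],[0,[0,-0.5,-50],0],[0,[0,-0.5,-50],0],[0,[0,-0.5,-50],0],[0,[0,-0.5,-52],0],[0,[0,-0.5,-54],0],[0,[0,-0.5,-56],0],[0,[0,-0.5,-58],0],[0,[0,-0.5,-58],0]])

```text
time: 7.65
position: [0.5697, -0.2001, 0.242]
ee_rot: [[-0.695, 0.719, -0.0], [0.719, 0.695, 0.0], [0.0, -0.0, -1.0]]
wrist_force: [-0.2, -0.2, -3.1]
opening: 0.0101
grip_force: 60.7
```

Request:
servo_tool(deltas=[[0,[-0.3,1,0],0],[0,[-0.3,1,-1],0],[0,[-0.3,1,-2],0],[0,[-0.3,1,-3],0],[0,[-0.3,1,-4],0],[0,[-0.3,1,-4],0]])

```text
time: 8.15
position: [0.5694, -0.1991, 0.238]
ee_rot: [[-0.695, 0.719, -0.0], [0.719, 0.695, 0.0], [0.0, -0.0, -1.0]]
wrist_force: [-0.8, -0.7, -2.8]
opening: 0.0102
grip_force: 60.7
```

There is no resistance with the mouth 4 mm below the nut's top, so the socket is going over it.

Request:
servo_tool(deltas=[[0,[0,0,-2],0],[0,[0,0,-4],0],[0,[0,0,-6],0],[0,[0,0,-8],0],[0,[0,0,-9],0],[0,[0,0,-9],0]])

```text
time: 8.65
position: [0.5694, -0.199, 0.2288]
ee_rot: [[-0.695, 0.719, -0.001], [0.719, 0.695, 0.0], [0.001, -0.0, -1.0]]
wrist_force: [0.0, -0.2, -2.9]
opening: 0.0104
grip_force: 60.7
```

Request:
servo_tool(deltas=[[0,[0,0,-1],0],[0,[0,0,-2],0],[0,[0,0,-3],0],[0,[0,0,-3],0],[0,[0,0,-3],0],[0,[0,0,-3],0]])

```text
time: 9.15
position: [0.5697, -0.1991, 0.2266]
ee_rot: [[-0.695, 0.719, 0.0], [0.719, 0.695, -0.0], [-0.0, 0.0, -1.0]]
wrist_force: [-0.1, -0.3, -1.7]
opening: 0.0103
grip_force: 60.9
```

Seated, with light contact at exactly the expected height. Turning clockwise.

Request:
servo_tool(deltas=[[0,[0,0,0],-0.05],[0,[0,0,0],-0.12],[0,[-0.3,0,0],-0.2],[0,[-0.5,0,0],-0.29],[0,[-0.7,0,0],-0.38],[0,[-0.9,0,0],-0.47],[0,[-1,0,0],-0.56],[0,[-1.1,0,0],-0.65],[0,[-1.2,0,0],-0.74],[0,[-1.3,0,0],-0.83],[0,[-1.3,0,0],-0.87],[0,[-1.3,0,0],-0.87]])

```text
time: 10.15
position: [0.568, -0.2, 0.2268]
ee_rot: [[0.102, 0.995, -0.001], [0.995, -0.102, -0.002], [-0.002, -0.0, -1.0]]
wrist_force: [-1.5, -4.0, -0.6]
opening: 0.0103
grip_force: 61.1
```

Run:
```python
from h import *
s=env.sense();bar(None,.5685,-.1985,s["position"][2]-.0125);print(s["wrist_force"],s["torque"])
```

```text
red 3245 ((569.9446411132812, -194.75411987304688), (80.59284973144531, 11.7420015335083), 84.76978302001953) [ 570.4001  -192.25691] 0.21297351430194406
reddepth 3061 ((569.97900390625, -195.70762634277344), (78.61707305908203, 11.42778205871582), 84.21797943115234) [ 570.2787  -192.71405] 0.21278894793325712
stand none
tcp [ 0.568  -0.2     0.2268] 84.16231095833687 0.010311295972408176 [-0.427  0.04   1.79  -0.002  1.311 -0.324]
[-1.51175012 -3.98288111 -0.60806166] [-0.61554438  0.45692321  0.2080601 ]
```

The key turns with the tool (84°). Continuing past a quarter turn.

Request:
servo_tool(deltas=[[0,[0,-0.4,0],-0.09],[0,[-0.2,-0.4,0],-0.18],[0,[-0.3,-0.4,0],-0.27],[0,[-0.4,-0.3,0],-0.36],[0,[-0.5,-0.3,0],-0.45],[0,[-0.6,-0.2,0],-0.54],[0,[-0.7,-0.2,0],-0.63],[0,[-0.8,-0.1,0],-0.72],[0,[-0.9,0,0],-0.81],[0,[-0.9,0,0],-0.9],[0,[-0.9,0,0],-0.94],[0,[-0.9,0,0],-0.94]])

```text
time: 11.2
position: [0.5668, -0.1994, 0.2267]
ee_rot: [[0.863, 0.505, -0.002], [0.505, -0.863, -0.001], [-0.002, -0.0, -1.0]]
wrist_force: [-4.8, -2.1, 1.8]
opening: 0.0106
grip_force: 61.4
```

Run:
```python
from h import *
s=env.sense();bar(None,.5685,-.1985,s["position"][2]-.0125);print(s["wrist_force"],s["torque"])
```

```text
red 3251 ((572.6434326171875, -196.35719299316406), (80.62103271484375, 11.716819763183594), 30.961807250976562) [ 575.265   -195.16917] 0.21292903129063026
reddepth 3076 ((571.8895263671875, -196.93728637695312), (78.64244842529297, 11.429320335388184), 30.43672752380371) [ 574.7905 -195.3131] 0.2127491445060087
stand none
tcp [ 0.5668 -0.1994  0.2267] 30.35418131077781 0.01056898543002019 [-4.270e-01  3.800e-02  1.792e+00 -1.000e-03  1.313e+00  6.140e-01]
[-4.81910099 -2.07130718  1.84486733] [-0.36705763  1.00057976  0.31130322]
```

The tool has turned 104° with the key still seated (TCP z 0.2267). Backing off slightly, then lifting off.

Request:
servo_tool(deltas=[[0,[-0.8,-0.4,0],0.05],[0,[-0.8,-0.4,0],0.08],[0,[-0.8,-0.4,0],0.08],[0,[-0.8,-0.4,3],0.08],[0,[-0.8,-0.4,8],0.08],[0,[-0.8,-0.4,15],0.08],[0,[-0.8,-0.4,25],0.08],[0,[-0.8,-0.4,40],0.08],[0,[-0.8,-0.4,55],0.08],[0,[-0.8,-0.4,70],0.08],[0,[-0.8,-0.4,70],0.08]])

```text
time: 12.17
position: [0.5685, -0.2, 0.3019]
ee_rot: [[0.82, 0.572, 0.008], [0.572, -0.82, -0.003], [0.005, 0.007, -1.0]]
wrist_force: [0.2, -0.5, -2.2]
opening: 0.01
grip_force: 60.8
```

Run:
```python
from h import *
st,f=bar("n2.png",.5685,-.1985,env.sense()["position"][2]-.0125);print(st["wrist_force"])
```

```text
red 3235 ((574.5103759765625, -196.8892822265625), (80.25492858886719, 11.877607345581055), 34.791587829589844) [ 576.7417  -195.35951] 0.2881658786578804
reddepth 3062 ((573.6994018554688, -197.34445190429688), (78.37409973144531, 11.866007804870605), 34.19842529296875) [ 576.2625  -195.54417] 0.2879991413494161
stand none
tcp [ 0.5685 -0.2     0.3019] 34.88900753053734 0.00997118994485253 [-4.280e-01 -9.000e-03  1.712e+00  1.000e-03  1.429e+00  5.340e-01]
[ 0.20140628 -0.52908177 -2.19779534]
```

View pics/n2.png

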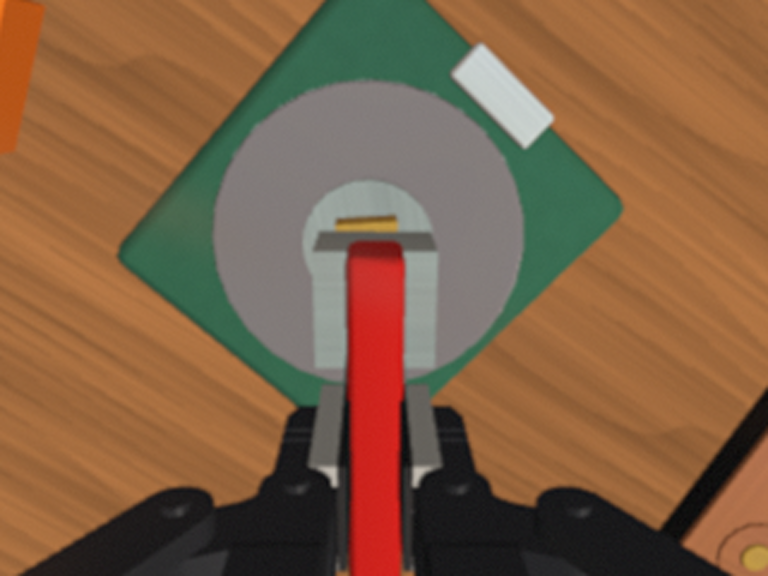

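The nut's edge shows at (366,218), within about 5° of the tool's 35°, so the nut has turned more than 90°. Carrying the key back to the stand.

Request:
servo_tool(deltas=[[0,[-3,33,0],-0.02],[0,[-6,66,0],-0.04],[0,[-10,99,0],-0.06],[0,[-13,132,0],-0.08],[0,[-16,165,0],-0.1],[0,[-20,198,0],-0.12],[0,[-23,231,0],-0.14],[0,[-26,264,0],-0.16],[0,[-30,297,0],-0.18],[0,[-33,330,0],-0.2],[0,[-36,365,0],-0.22],[0,[-39.5,398,0],-0.237]])

```text
time: 13.22
position: [0.5262, 0.2004, 0.2953]
ee_rot: [[0.932, 0.363, -0.001], [0.363, -0.932, 0.0], [-0.001, -0.001, -1.0]]
wrist_force: [0.5, -0.1, -3.2]
opening: 0.0103
grip_force: 60.7
```

Request:
servo_tool(deltas=[[0,[0,0,0],0],[0,[0,0,0],0],[0,[0,0,0],0],[0,[0,0,0],0],[0,[0,0,0],0]])

```text
time: 13.63
position: [0.5273, 0.1974, 0.2961]
ee_rot: [[0.932, 0.362, -0.0], [0.362, -0.932, -0.0], [-0.0, 0.0, -1.0]]
wrist_force: [0.0, -0.5, -3.7]
opening: 0.0103
grip_force: 60.7
```

Run:
```python
from h import *
st,f=bar("s1.png",.529,.1985,env.sense()["position"][2]-.0125);p=np.array(st["position"]);R=np.array(st["ee_rot"])
C=cloud(f,st);m=(abs(C[...,2]-.045)<.005)&(np.hypot(C[...,0]-.53,C[...,1]-.199)<.075)
q=(plane(f,np.argwhere(m)[:,::-1],.045,st)-p)@R*1000
print("stand in tool",q.min(0),q.max(0))
im=f["image"];print([(v,im[v,300].tolist()) for v in range(170,182)])
```

```text
red 3230 ((534.0045776367188, 199.54681396484375), (79.82362365722656, 11.880241394042969), 21.16313362121582) [536.34436 200.44522] 0.28233608095317236
reddepth 3055 ((533.3408203125, 199.28970336914062), (78.39990997314453, 11.880249977111816), 21.164064407348633) [535.8619  200.38309] 0.2821607189297489
stand 2105 ((530.0367431640625, 199.81307983398438), (85.72884368896484, 85.72352600097656), 21.230566024780273) [543.9091  205.49243] 0.04385401482353369
tcp [0.5273 0.1974 0.2961] 21.208522177559704 0.010292761488677365 [ 0.263 -0.09   1.8   -0.     1.432  1.464]
stand in tool [-39.32347601 -44.09466216 251.06725818] [ 46.38264274  41.65281005 251.09545464]
[(170, [180, 147, 96]), (171, [172, 141, 92]), (172, [169, 138, 90]), (173, [171, 140, 90]), (174, [174, 142, 93]), (175, [165, 136, 88]), (176, [139, 118, 86]), (177, [98, 91, 80]), (178, [88, 85, 80]), (179, [92, 87, 81]), (180, [93, 88, 81]), (181, [96, 89, 82])]
```

View pics/s1.png

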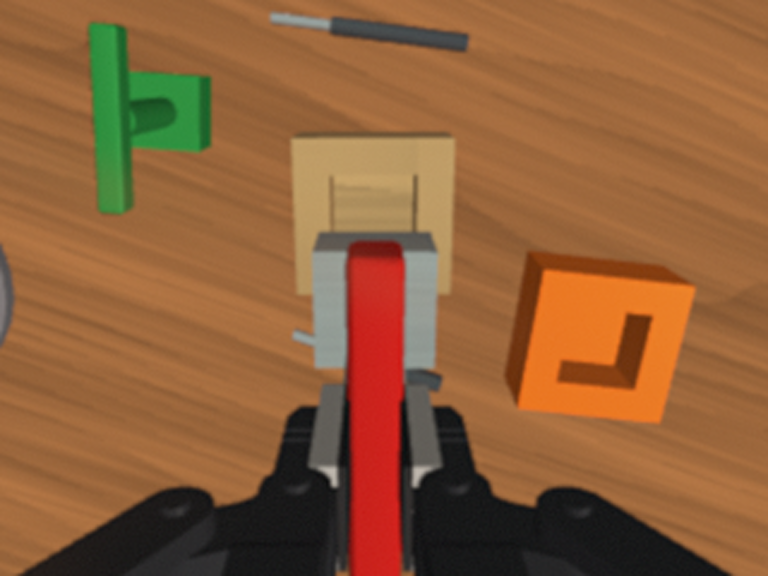

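The stand (373,215) is square to the socket. It needs a shift of about +2, +2 mm. Lowering to just above the pocket.

Request:
servo_tool(deltas=[[0,[2,2,-25],0],[0,[2,2,-50],0],[0,[2,2,-75],0],[0,[2,2,-98],0],[0,[2,2,-110],0],[0,[2,2,-118],0],[0,[2,2,-118],0],[0,[2,2,-118],0],[0,[2,2,-118],0]])

```text
time: 14.43
position: [0.5303, 0.2007, 0.1803]
ee_rot: [[0.932, 0.363, 0.003], [0.363, -0.932, 0.001], [0.003, 0.0, -1.0]]
wrist_force: [-0.2, -0.4, -2.3]
opening: 0.01
grip_force: 60.7
```

Request:
servo_tool(deltas=[[0,[0,0,-4],0],[0,[0,0,-8],0],[0,[0,0,-12],0],[0,[0,0,-16],0],[0,[0,0,-16],0]])

```text
time: 14.85
position: [0.5315, 0.2012, 0.1695]
ee_rot: [[0.932, 0.364, 0.005], [0.364, -0.932, 0.001], [0.006, 0.001, -1.0]]
wrist_force: [-8.7, -2.9, 22.2]
opening: 0.01
grip_force: 64.1
```

The mouth landed on the rim (22 N up): the tool had drifted about 2 mm toward +x and +y. Lifting and correcting.

Request:
servo_tool(deltas=[[0,[0,0,8],0],[0,[0,0,16],0],[0,[-1.5,-1.5,18],0],[0,[-1.5,-1.5,18],0],[0,[-1.5,-1.5,18],0],[0,[-1.5,-1.5,18],0]])

```text
time: 15.35
position: [0.527, 0.1988, 0.1792]
ee_rot: [[0.932, 0.363, -0.002], [0.363, -0.932, -0.0], [-0.002, -0.0, -1.0]]
wrist_force: [-0.6, -1.2, -3.5]
opening: 0.0101
grip_force: 60.7
```

Run:
```python
from h import *
st,f=bar(None,.529,.1985,env.sense()["position"][2]-.0125);p=np.array(st["position"]);R=np.array(st["ee_rot"])
C=cloud(f,st);m=(abs(C[...,2]-.045)<.005)&(np.hypot(C[...,0]-.53,C[...,1]-.199)<.075)
q=(plane(f,np.argwhere(m)[:,::-1],.045,st)-p)@R*1000
print("stand in tool",q.min(0),q.max(0),R.round(4),st["wrist_force"])
im=f["image"]; print([(v,im[v,300].tolist()) for v in range(170,190)])
b=p[2]-.1245
for v in(175,176,177,178): print(v,((plane(f,[(316,v)],b,st)[0]-p)@R*1000).round(1))
save(f,"s2.png",(200,100,440,280),3)
```

```text
red 3243 ((533.3899536132812, 200.83251953125), (80.53926849365234, 11.878138542175293), 21.213022232055664) [535.9875  201.82233] 0.16541609072572738
reddepth 3065 ((532.5018310546875, 200.58181762695312), (78.66105651855469, 11.871664047241211), 20.616254806518555) [535.47144 201.74738] 0.16525599834077923
stand 5215 ((530.2366333007812, 199.61167907714844), (85.37625122070312, 85.56835174560547), 21.27701759338379) [538.1161  202.30214] 0.04375345197939657
tcp [0.527  0.1988 0.1792] 21.298749471501765 0.010063511246843909 [ 0.265 -0.005  1.918  0.     1.23   1.464]
stand in tool [-39.15688041 -42.30489448 134.09215966] [ 46.25055878  43.27641996 134.26464774] [[ 9.317e-01  3.632e-01 -1.700e-03]
 [ 3.632e-01 -9.317e-01 -4.000e-04]
 [-1.800e-03 -3.000e-04 -1.000e+00]] [-0.55171318 -1.1529389  -3.5472301 ]
[(170, [188, 153, 100]), (171, [191, 157, 102]), (172, [196, 160, 105]), (173, [195, 160, 105]), (174, [188, 154, 99]), (175, [172, 141, 95]), (176, [137, 116, 85]), (177, [97, 90, 79]), (178, [89, 85, 80]), (179, [91, 86, 80]), (180, [92, 86, 79]), (181, [95, 88, 82]), (182, [96, 89, 81]), (183, [98, 91, 83]), (184, [114, 112, 104]), (185, [141, 143, 136]), (186, [151, 157, 147]), (187, [150, 155, 146]), (188, [149, 154, 145]), (189, [152, 157, 148])]
175 [ 25.4   0.4 124.5]
176 [ 24.5   0.4 124.5]
177 [ 23.6   0.4 124.5]
178 [ 22.7   0.4 124.5]
```

View pics/s2.png

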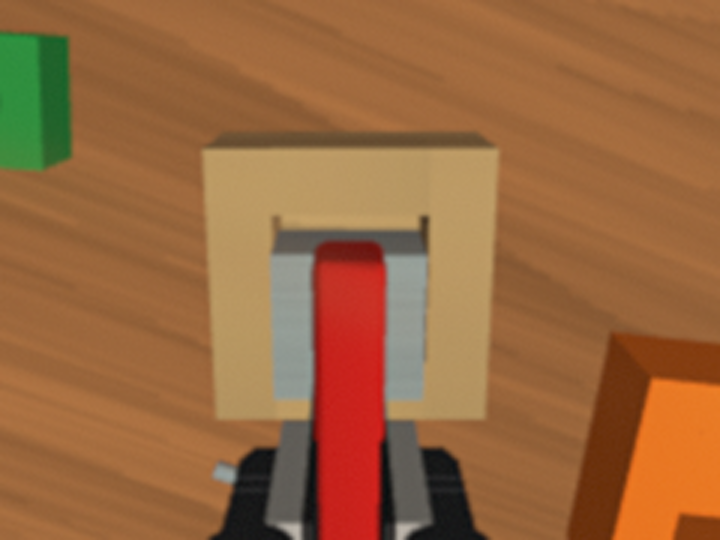

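The socket now sits centred over the pocket: socket edge at crop (350,231), pocket edge at (350,217), sides symmetric. Lowering again.

Request:
servo_tool(deltas=[[0,[0,0,-4],0],[0,[0,0,-8],0],[0,[0,0,-11],0],[0,[0,0,-14],0],[0,[0,0,-16],0],[0,[0,0,-16],0]])

```text
time: 15.9
position: [0.5271, 0.1989, 0.1634]
ee_rot: [[0.932, 0.363, -0.001], [0.363, -0.932, -0.0], [-0.001, -0.0, -1.0]]
wrist_force: [-0.3, 0.1, -3.4]
opening: 0.0101
grip_force: 60.7
```

Below the rim with no contact. Going on down.

Request:
servo_tool(deltas=[[0,[0,0,-5],0],[0,[0,0,-10],0],[0,[0,0,-15],0],[0,[0,0,-20],0],[0,[0,0,-24],0],[0,[0,0,-27],0],[0,[0,0,-29],0],[0,[0,0,-30],0],[0,[0,0,-31],0],[0,[0,0,-31],0],[0,[0,0,-31],0]])

```text
time: 16.82
position: [0.5277, 0.1991, 0.1336]
ee_rot: [[0.932, 0.363, 0.0], [0.363, -0.932, 0.0], [0.0, 0.0, -1.0]]
wrist_force: [-0.3, -0.2, -2.8]
opening: 0.0103
grip_force: 60.7
```

Request:
servo_tool(deltas=[[0,[0,0,-1],0],[0,[0,0,-1.5],0],[0,[0,0,-1.5],0],[0.1,[0,0,-1.5],0],[0.2,[0,0,-1.5],0],[0.35,[0,0,-1.5],0],[0.5,[0,0,-1.5],0],[0.5,[0,0,-1.5],0],[0.5,[0,0,-1.5],0],[0.5,[0,0,-1.5],0]])

```text
time: 17.65
position: [0.5276, 0.199, 0.1319]
ee_rot: [[0.932, 0.363, 0.0], [0.363, -0.932, 0.0], [0.0, 0.0, -1.0]]
wrist_force: [-0.5, -0.2, 0.4]
opening: 0.0427
grip_force: 0.0
```

Request:
servo_tool(deltas=[[0.5,[0,0,5],0],[0.5,[0,0,15],0],[0.5,[0,0,40],0],[0.5,[0,0,75],0],[0.5,[0,0,110],0],[0.5,[0,0,145],0],[0.5,[0,0,170],0],[0.5,[0,0,170],0],[0.5,[0,0,170],0]])

```text
time: 18.4
position: [0.5286, 0.1993, 0.3055]
ee_rot: [[0.932, 0.363, 0.006], [0.363, -0.932, 0.002], [0.006, 0.001, -1.0]]
wrist_force: [-0.6, 0.3, -0.4]
opening: 0.0428
grip_force: 0.0
```

Run:
```python
from h import *
st,f=bar("e1.png")
f=env.grab_frame("top"); C=cloud(f); C0=cloud(dict(np.load("top.npz")))
d=(abs(C[...,2]-C0[...,2])>.02)&(C0[...,2]<.15)&(C[...,2]<.15); d=cv2.morphologyEx(d.astype(np.uint8),cv2.MORPH_OPEN,np.ones((3,3)))
n,_,s,c=cv2.connectedComponentsWithStats(d);print([(s[i,4],c[i].round()) for i in range(1,n)])
```

```text
red 708 ((533.4893798828125, 200.67672729492188), (77.59815979003906, 10.86614990234375), 20.962709426879883) [534.22784 201.54091] 0.11830019667030227
reddepth 704 ((533.2792358398438, 201.22006225585938), (77.55632019042969, 10.076083183288574), 21.248506546020508) [534.2399 201.5818] 0.1187133807736867
stand 2595 ((529.7867431640625, 199.73675537109375), (83.95072174072266, 85.71712493896484), 21.253808975219727) [532.07275 200.61751] 0.04383072116697842
tcp [0.5286 0.1993 0.3055] 21.305675823476257 0.04278014931948497 [ 0.266 -0.094  1.788 -0.     1.441  1.465]
[]
```

View pics/e1.png

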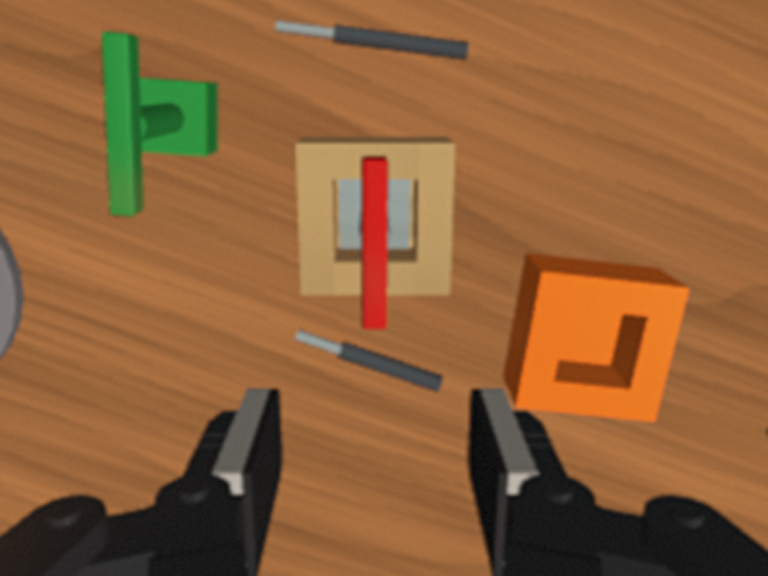

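The key stands upright in the stand at (375,240). Its bar-top height (0.1187) matches the reading before the grasp, the fingers are clear, and the top view shows nothing else moved. Handing in.

Run:
```python
from station import env
print(env.sign_off())
```

```text
the job is handed in; nothing more can be done
None
```

The nut is loosened by an estimated 94–104° clockwise, judged from the tool's rotation and a wrist-camera view. The key is back upright and fully down in its stand, released; the first try at the stand touched its rim at about 22 N. The job is handed in, but no verdict was returned.

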